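Push a bath bomb out of its loose-based mould and set it to dry

TASK

Take the freshly pressed pink bath bomb out of its mould: carry the mould upright to the push-out stand and lower it fully down over the post, so that the loose base comes up through the sleeve with the bomb riding on it, then lift the bomb off and set it upright in the empty pocket of the drying tray. The bomb is still crumbly, so hold it lightly, set it down gently and never let it fall. Then lift the loose base out from above and lay it flat, dish up, in the white rinse tray, leaving the sleeve down on the stand and the other things where they are.

Things in the scene. Friction and masses are not known exactly. Their poses are not given: they have to be found in the camera images.
- sleeve_center (a point): Centre (half-way up) of the mould's loose aluminium sleeve: upright tube, outside 66 mm, bore 52, 50 high, 0.17 kg; z up its axis. A lip 5 mm high inside its lower end leaves a 42 mm opening and carries the loose base. At the start it stands on the desk, base and bomb inside, the bomb's top flush with its rim; lifted by its outside, all three travel together.
- base_center (a point): Centre (half-way up) of the loose base: brass disc 50 mm across, 12 high, 55 g, z up, with a dish 3 mm deep in its upper face that holds the bomb. Free to slide up out of the sleeve. Once the sleeve is fully down on the stand, the base rests on the post, its lower 3 mm in the bore and its upper 9 mm proud of the rim.
- bomb_center (a point): Centre (half-way up) of the pink bath bomb: crumbly pressed puck, 48 mm across, 36 high, 70 g; z up. A straight belt 22 mm high between two domes 7 mm high. Sitting in the base, its centre is 21 mm above the base's and its belt starts 4 mm above the base's rim. Gripping its belt with 15 N is safe; over 30 N, a knock over 20 N on the drying tray or a drop of 6 mm spoils it.
- stand_top (a point): Centre of the flat top of the push-out stand's black post, 57 mm above the desk, z up. The post is 36 mm across, bevelled to 29 mm over its top 4 mm, and stands on a round grey foot 84 mm across and 10 mm high. The stand is weighted and does not move. Fully down, the sleeve's lower end rests on the foot, 47 mm below this point.
- tray: Sage-green drying tray, fixed, 80 mm (x) by 196 mm (y) and 16 mm high; origin at the centre of its underside, z up. Three round pockets in a row along its y at -62, 0 and +62 mm, each 41 mm across, 7 mm deep. Two of them hold dried bombs, so a bomb is best set in with the fingers on its tray-x sides.
- empty_pocket (a point): Centre of the empty pocket's mouth, level with the tray's top face (16 mm above the desk); axes those of the tray. A bomb seated in it has its lower dome 6 mm below this point and its centre 12 mm above it.
- rinse: White enamel rinse tray with a blue edge, fixed, 190 mm (x) by 120 mm (y), walls 12 mm high and 3 mm thick, floor 3 mm thick; origin at the centre of its underside, z up. The upper die stands in its +x half.
- rinse_free (a point): Point on the rinse tray's floor (3 mm above the desk) in the middle of its free -x half, 42 mm from the tray's centre; axes those of the tray.
- dried_a_center (a point): Centre of a dried lilac bath bomb, same shape and size as the pink one, in a pocket of the drying tray. Leave it alone.
- dried_b_center (a point): Centre of a dried yellow bath bomb, same shape and size as the pink one, in a pocket of the drying tray. Leave it alone.
- top_die: Loose upper die of the mould: brass disc 50 mm across with a dark wooden knob, 52 mm high in all, 0.11 kg; origin at the centre of its underside. It stands in the rinse tray; leave it there.
- oil: Loose amber oil bottle, 33 mm across, 72 mm high, 50 g, standing on the desk; origin at the centre of its underside. Leave it alone.
- sleeve: The same sleeve, origin at the centre of its lower end, z up.
- base: The same loose base, origin at the centre of its underside, z up.
- bomb: The same pink bomb, origin at the middle of its lower dome, z up.
Things that resemble listed ones, but are neither listed nor needed, are in the scene too. What is shaped like the bomb but green or turquoise is not meant.

How it is judged:
By the outcome, as a careful person would: the job done as asked, in the order asked, and still so for the second after the job is handed in, with the robot touching nothing.
It also fails if it takes over 67 s, if anything falls off the work surface, if the arm or the gripper's body presses on something with over 40 N, if the wrist force passes 120 N, or if a joint passes its speed limit or range.

ROBOT

A 6-joint arm with a two-finger parallel gripper is mounted at the origin on the work surface. World frame = base frame: x ahead of the robot, y to its left, z up, the work surface at z = 0. Lengths are in mm, angles in rad, forces in N, time in s.
With the tool pointing down it reaches from about 350 to 875 mm from the base axis. Payload 4.2 kg.
Tool frame: the origin (TCP) lies at the very end of the fingers, on their centre line; the grasp point (between the pads) lies 19 mm behind it; z points along the fingers, y is the line along which they close (so a half turn about z gives the same grasp; the last joint's range is limited). The gripper opens to 85 mm and grips with 20 to 120 N. Pads are 22 mm wide; open, the fingers measure 114 mm over their backs; the gripper's body (76 mm by 85 mm) begins 54 mm behind the grasp point. The pads swing forward as they close: fully open they stand 13 mm farther back than shut.
Start: joints at [-0.859, 0.385, 0.008, 0, -1.194, -0.259], TCP at [273.44, -561.987, 231.312] pointing down, gripper open.
Joint ranges: [-3.14, 3.14], [-1.21, 2.06], [-1.07, 1.41], [-3.16, 2.05], [-2.99, -0.16], [-3.1, 3.1]. Speed limits (rad/s): [2.79, 2.79, 3.14, 3.14, 3.14, 3.14].

INTERFACE

Orientations are given as a unit quaternion [x, y, z, w].
In Python, from bench import arm gives the robot as it stands.
- The arm moves only by the tool servo_tool, never from a script. Its argument "rows" is a list that holds one entry, the list of rows, each a list of 7 numbers: the finger opening in mm, from 0 to 85.4, then the shift along the tool's x, y, z in mm, then the turn, a rotation vector about the tool's x, y, z in rad. A call has 1 to 10 rows; each row is the pose to reach, as a shift and turn from the pose commanded when the call began, along the tool's axes at that moment; what a row does not reach only later rows make up. A row lasts 1/8 s, in which the tool goes at most 62.5 mm and 10.7 degrees, less where a joint would pass 70% of its speed; a pose out of reach is approached as far as the arm can. A call with a gripper value outside its range is refused whole. The fingers move at their own pace and stop on an object; the grip force is fixed at half the most. Time passes only in rows, so rows that repeat a pose let the fingers close. It gives the time, the measured TCP pose, the force, the opening and the grip force at its end, in the units of the state.
- arm.read_state(): the state, without advancing time (a new reading comes with each control period).
- arm.get_image(name): name is "scene" or "top"; returns the picture (400x640x3 uint8, red, green, blue); there is no depth.
- arm.camera_params(name): a dict with "intrinsics" (3x3 intrinsics, pixels), "D" ([k1, k2, p1, p2, k3] as OpenCV has them; the pictures are not rectified), "R" (3x3) and "t" (3): a world point X has camera coordinates R X + t. Camera axes: x right, y down, z forward; pixel columns grow to the right and rows downward; lengths in mm; the calibration is good to about 2 mm. A picture is of the moment at which its call begins. camera_params takes no time and is no camera call.
- arm.job_done(): hands the job in; it is judged then, once.
The state is a dict: "clock": time; "joints": joint angles; "joint_vel": joint speeds; "joint_efforts": joint torques, N m; "position": TCP position; "ee_rot": TCP orientation; "contact_force": force on the tool from outside, world axes, zero at the start; "wrist_torque": the same for the moment, N m; "gripper_width": finger opening in mm; "grasp_force": force on a finger pad.
Only numpy, scipy, OpenCV 4.12 (cv2) and the standard library are available. Lean on these libraries where they do the work, as an engineer would, in place of code of your own. Each camera call takes 0.05 s, during which the arm holds its last target. There are 200 camera calls.

## Working session

There is one attempt and no reset: what is moved stays moved. The work goes in short steps, Python scripts to look and compute and a tool call to move; the robot and the scene stay as the last step left them, time stands still between calls to the robot, and variables do not carry over. Pictures are saved under pics/ and viewed, at most 10 in all, crops included, and the job is handed in when it is done.

Besides the shell and the picture viewer there is one more tool, called after ">>>" as name(argument=value, ...) on one line, values as JSON. servo_tool: Moves the arm, as the interface text tells. Its arguments: {"type":"object","properties":{"rows":{"type":"array"}},"required":["rows"]}

```bash
mkdir -p pics; ls; python3 - <<'E'
from bench import arm
import cv2
for n in("scene","top"):
    cv2.imwrite(f"pics/{n}0.png",cv2.cvtColor(arm.get_image(n),cv2.COLOR_RGB2BGR))
    p=arm.camera_params(n);print(n,{k:__import__('numpy').round(v,3).tolist() for k,v in p.items()})
s=arm.read_state();print(s)
E
```

```text
pics
scene {'intrinsics': [[440.348, 0.0, 323.947], [0.0, 440.348, 192.103], [0.0, 0.0, 1.0]], 'D': [-0.01, 0.0, 0.0, 0.0, 0.0], 'R': [[-0.696, 0.717, 0.019], [0.495, 0.499, -0.711], [-0.519, -0.486, -0.703]], 't': [376.774, -209.629, 1522.583]}
top {'intrinsics': [[463.597, 0.0, 324.093], [0.0, 463.597, 197.195], [0.0, 0.0, 1.0]], 'D': [-0.044, 0.0, 0.0, 0.0, 0.0], 'R': [[-0.024, -1.0, 0.019], [-0.986, 0.021, -0.166], [0.165, -0.023, -0.986]], 't': [6.26, 542.342, 961.282]}
{'clock': 0.1, 'joints': array([-8.59367012e-01,  3.85478750e-01,  6.80369510e-03, -4.56735180e-04,
       -1.19400003e+00, -2.58597581e-01]), 'joint_vel': array([-0.00049395, -0.00124684,  0.00530876,  0.00137947,  0.00140889,
       -0.00129155]), 'joint_efforts': array([-2.03268792e-03, -3.93318164e+01,  1.88927293e+01,  4.19802323e+00,
       -2.60457578e-03,  2.21291785e-06]), 'position': array([ 273.24768271, -561.54053775,  230.34442123]), 'ee_rot': array([-2.24404136e-01,  9.74495693e-01,  9.30002652e-04, -2.50170396e-04]), 'contact_force': array([-0.21326924, -0.26327138, -0.21241203]), 'wrist_torque': array([-0.01991204,  0.03428522, -0.02706297]), 'grasp_force': 0.0, 'gripper_width': 85.40512372270392}
```

View pics/top0.png

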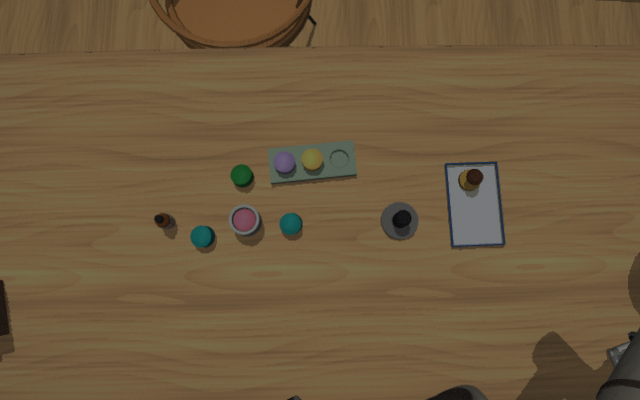

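View pics/scene0.png

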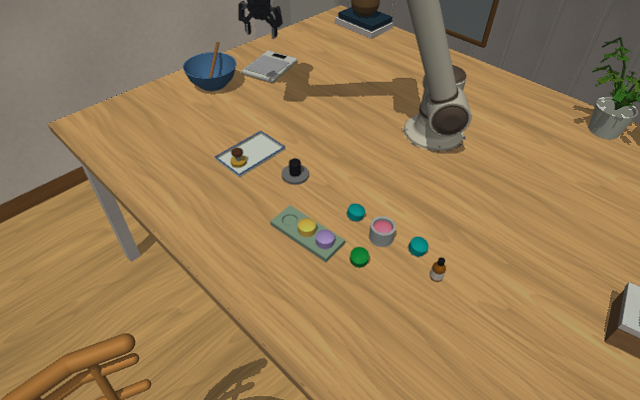

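```bash
python3 - <<'E'
import cv2,numpy as np
t=cv2.imread("pics/top0.png");s=cv2.imread("pics/scene0.png")
c=lambda im,u,v:cv2.resize(im[v-37:v+38,u-50:u+50],(400,300),interpolation=cv2.INTER_CUBIC)
m=np.vstack([np.hstack([c(t,245,210),c(t,405,215)]),np.hstack([c(s,383,232),c(s,290,172)])])
cv2.imwrite("pics/crop0.png",np.clip(m*1.4,0,255).astype(np.uint8))
E
```

```text
(no output)
```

View pics/crop0.png

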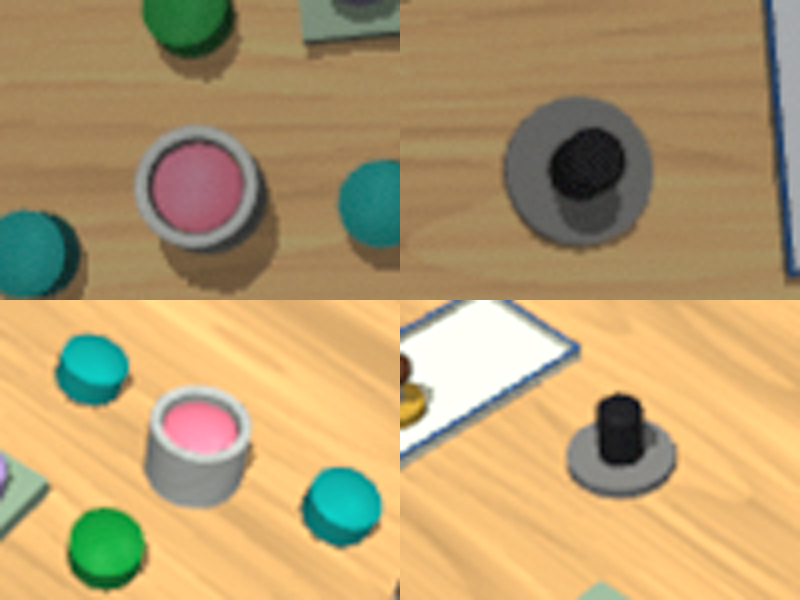

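```bash
cat > h.py <<'E'
import cv2,numpy as np
from scipy.optimize import minimize
from bench import arm
P={n:arm.camera_params(n) for n in("scene","top")}
def proj(n,X):
    p=P[n];return cv2.projectPoints(np.float64(X).reshape(-1,3),cv2.Rodrigues(np.float64(p["R"]))[0],np.float64(p["t"]),np.float64(p["intrinsics"]),np.float64(p["D"]))[0].reshape(-1,2)
def hull_of(img,roi,fn,close=0):
    u0,v0,u1,v1=roi;hsv=cv2.cvtColor(cv2.resize(img[v0:v1,u0:u1],None,fx=4,fy=4,interpolation=cv2.INTER_CUBIC),cv2.COLOR_BGR2HSV).astype(int)
    m=fn(hsv[...,0],hsv[...,1],hsv[...,2]).astype(np.uint8)
    m=cv2.morphologyEx(m,cv2.MORPH_OPEN,np.ones((5,5)))
    n,l,st,_=cv2.connectedComponentsWithStats(m)
    k=1+np.argmax(st[1:,4]); c=np.argwhere(l==k)[:,::-1]
    return ((cv2.convexHull(c.astype(np.int32)).reshape(-1,2)+.5)/4-.5+[u0,v0]).astype(np.float32)
def circ(x,y,r,z):
    a=np.linspace(0,2*np.pi,48,endpoint=False);return np.c_[x+r*np.cos(a),y+r*np.sin(a),0*a+z]
def box(x,y,w,lx,ly,h):
    c,s=np.cos(w),np.sin(w);return np.array([[x+c*a-s*b,y+s*a+c*b,z] for z in(0,h) for a in(-lx/2,lx/2) for b in(-ly/2,ly/2)])
def fit(model,obs,x0):
    def cost(q):
        t=0
        for n,h in obs.items():
            g=cv2.convexHull(proj(n,model(q)).astype(np.float32)).reshape(-1,2)
            i=cv2.intersectConvexConvex(g,h)[0];t+=(cv2.contourArea(g)+cv2.contourArea(h)-2*i)/cv2.contourArea(h)
        return t
    r=minimize(cost,x0,method="Nelder-Mead",options=dict(initial_simplex=np.array([x0]+[np.array(x0)+np.eye(len(x0))[i]*(8 if i<2 else .1) for i in range(len(x0))]),xatol=.01,fatol=1e-5))
    return np.round(r.x,3),round(r.fun,3)
def ray(n,uv,z):
    p=P[n];d=cv2.undistortPoints(np.float64([[uv]]),np.float64(p["intrinsics"]),np.float64(p["D"]))[0,0]
    R=np.float64(p["R"]);c=-R.T@np.float64(p["t"]);v=R.T@np.r_[d,1];return (c+v*(z-c[2])/v[2])[:2]
E
cat > m.py <<'E'
from h import *
I={n:cv2.imread(f"pics/{n}0.png") for n in("scene","top")}
grey=lambda h,s,v:(s<70)
mould=lambda h,s,v:(s<60)|((h>160)|(h<4))&(s>50)&(v>120)
foot=lambda h,s,v:(s<75)|(v<35)
green=lambda h,s,v:(h>35)&(h<95)&(s>20)&(s<110)&(v>60)
rin=lambda h,s,v:(s<50)|((h>95)&(h<130))
def do(name,roi,fn,model,x0):
    H={n:hull_of(I[n],roi[n],fn) for n in roi}
    for k in H: print(name,k,*fit(model,{k:H[k]},x0),cv2.boundingRect(H[k]))
    print(name,"both",*fit(model,H,x0))
for nm,uv,z in(("mould",(244.5,220),50),("stand",(399.5,220.5),10),("tray",(312,163),8),("rinse",(474,205),5)): print(nm,ray("top",uv,z).round(1))
g=lambda uv,z:list(ray("top",uv,z))
do("mould",dict(top=(222,198,270,242),scene=(362,210,404,250)),mould,lambda q:np.r_[circ(*q,33,0),circ(*q,33,50)],g((244.5,220),50))
do("foot",dict(top=(375,198,425,244),scene=(275,150,315,190)),foot,lambda q:np.r_[circ(*q,42,0),circ(*q,42,10),circ(*q,14.5,57),circ(*q,18,53)],g((399.5,220.5),10))
do("tray",dict(top=(260,135,365,190),scene=(262,198,350,265)),green,lambda q:box(*q,80,196,16),g((312,163),8)+[0.])
do("rinse",dict(top=(435,155,515,255),scene=(205,125,292,180)),rin,lambda q:box(*q,190,120,12),g((474,205),5)+[0.])
E
python3 m.py
```

```text
mould [495.7 165.4]
stand [ 491.8 -174.5]
tray [628.2  18.7]
rinse [ 523.8 -348. ]
mould top [498.018 167.854] 0.034 (228, 203, 33, 33)
mould scene [495.401 168.626] 0.058 (369, 216, 27, 31)
mould both [497.864 168.966] 0.117
foot top [ 492.868 -174.617] 0.017 (380, 201, 38, 38)
foot scene [ 489.536 -174.227] 0.088 (281, 158, 28, 26)
foot both [ 492.622 -174.26 ] 0.125
tray top [6.33532e+02 1.86520e+01 8.40000e-02] 0.046 (267, 140, 89, 43)
tray scene [6.27859e+02 1.87340e+01 8.30000e-02] 0.043 (270, 205, 75, 56)
tray both [6.30549e+02 1.90230e+01 8.50000e-02] 0.095
rinse top [ 5.26626e+02 -3.48380e+02  1.50000e-02] 0.018 (444, 161, 61, 86)
rinse scene [ 5.23214e+02 -3.47944e+02  1.30000e-02] 0.013 (214, 130, 71, 47)
rinse both [ 5.25986e+02 -3.48111e+02  1.30000e-02] 0.057
```

```bash
cat > plan.py <<'E'
import sys,numpy as np
# plan.py x0 y0 z0 psi0 x y z psi  -> shift, turn in tool axes
a=[float(v) for v in sys.argv[1:9]];p=np.radians(a[3]);d=np.array(a[4:7])-a[:3]
print(np.round([d@[-np.sin(p),np.cos(p),0],d@[np.cos(p),np.sin(p),0],-d[2],-np.radians(a[7]-a[3])],3))
E
python3 -c "
from h import *
for n in((203,237),(291,224),(242,176)):print(ray('top',n,18))
print('pocket',ray('top',(340,159),16),'die',ray('top',(472,179),50),ray('scene',(291,218),16))
s=arm.read_state();q=s['ee_rot'];print(np.degrees(2*np.arctan2(q[1],q[0])-np.pi/2)%360)"
python3 plan.py 273.44 -561.987 231.312 115.94 496.5 168.4 130 225
```

```text
[463.96219572 261.19868088]
[488.48066463  67.7442523 ]
[598.99569292 176.22458803]
pocket [634.29842018 -45.01943919] die [ 575.19354397 -332.16202574] [629.50626513 -40.07572285]
115.93569559065136
[-520.08   559.229  101.312   -1.903]
```

>>> servo_tool(rows=[[[85,-364,391,0,0,0,-1.5],[85,-364,391,0,0,0,-1.5],[85,-364,391,0,0,0,-1.5],[85,-364,391,0,0,0,-1.5],[85,-364,391,0,0,0,-1.5],[85,-364,391,0,0,0,-1.5],[85,-364,391,0,0,0,-1.5],[85,-364,391,0,0,0,-1.5],[85,-364,391,0,0,0,-1.5],[85,-364,391,0,0,0,-1.5]]])

```text
clock: 1.35
position: [430.0, -49.2, 231.1]
ee_rot: [0.83, -0.558, -0.0, 0.0]
contact_force: [-0.0, -0.7, 0.4]
gripper_width: 84.9
grasp_force: 0.0
```

```bash
python3 plan.py 429.7 -51.2 231.3 201.88 496.5 168.4 110 225
```

```text
[-178.887 -143.825  121.3     -0.404]
```

>>> servo_tool(rows=[[[85,-179,-144,121,0,0,-0.4],[85,-179,-144,121,0,0,-0.4],[85,-179,-144,121,0,0,-0.4],[85,-179,-144,121,0,0,-0.4],[85,-179,-144,121,0,0,-0.4],[85,-179,-144,121,0,0,-0.4],[85,-179,-144,121,0,0,-0.4]]])

```text
clock: 2.22
position: [496.6, 167.4, 111.0]
ee_rot: [0.923, -0.385, 0.0, -0.0]
contact_force: [0.0, 0.3, -0.2]
gripper_width: 85.1
grasp_force: 0.0
```

```bash
python3 - <<'E'
from h import *
s=arm.read_state();print(s['position'].round(1),s['clock'],np.degrees(2*np.arctan2(s['ee_rot'][1],s['ee_rot'][0])-np.pi/2)%360)
out=[]
for n in("scene","top"):
    im=cv2.cvtColor(arm.get_image(n),cv2.COLOR_RGB2BGR);cv2.imwrite(f"pics/{n}1.png",im)
    p=s['position'];u,v=proj(n,p)[0].astype(int);print(n,proj(n,[p,p+[0,0,73]]).round(1).tolist())
    out.append(cv2.resize(im[v-45:v+55,u-50:u+50],(400,400),interpolation=cv2.INTER_CUBIC))
cv2.imwrite("pics/crop1.png",np.clip(np.hstack(out)*1.3,0,255).astype(np.uint8))
E
```

```text
[496.6 167.4 111. ] 2.225 224.71522442823877
scene [[384.9, 208.4], [388.5, 187.6]]
top [[239.0, 216.0], [232.6, 211.1]]
```

View pics/crop1.png

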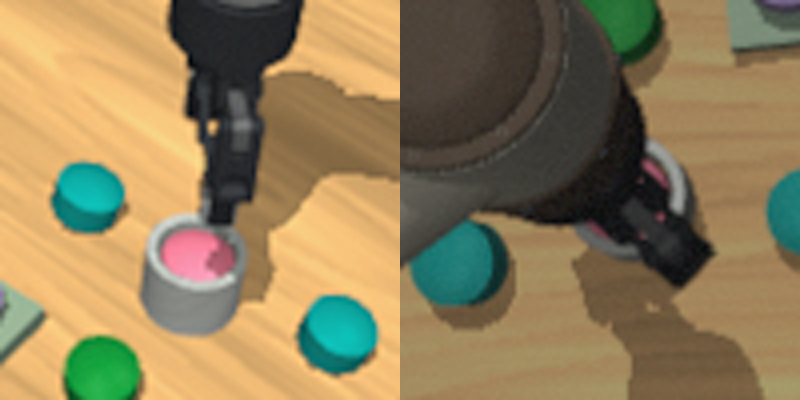

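>>> servo_tool(rows=[[[85,0,0,30,0,0,0],[85,0,0,60,0,0,0],[85,0,0,75,0,0,0],[85,0,0,86,0,0,0],[85,0,0,86,0,0,0],[70,0,0,86,0,0,0],[60,0,0,86,0,0,0],[60,0,0,86,0,0,0],[60,0,0,86,0,0,0],[60,0,0,86,0,0,0]]])

```text
clock: 3.58
position: [497.3, 169.0, 25.7]
ee_rot: [0.923, -0.384, 0.001, -0.001]
contact_force: [-1.2, -1.5, 5.7]
gripper_width: 64.4
grasp_force: 65.3
```

```bash
python3 plan.py 496.6 168.6 24.3 224.8 491.3 -174 114.3 184.8
```

```text
[239.364 245.168 -90.      0.698]
```

>>> servo_tool(rows=[[[60,0,0,-20,0,0,0],[60,0,0,-50,0,0,0],[60,0,0,-80,0,0,0],[60,0,0,-90,0,0,0],[60,0,0,-90,0,0,0]]])

```text
clock: 4.2
position: [496.3, 168.6, 114.1]
ee_rot: [0.923, -0.384, -0.0, -0.0]
contact_force: [-0.3, -0.6, -3.5]
gripper_width: 64.6
grasp_force: 68.6
```

>>> servo_tool(rows=[[[60,15,15,0,0,0,0.04],[60,45,46,0,0,0,0.13],[60,80,82,0,0,0,0.24],[60,116,119,0,0,0,0.35],[60,152,156,0,0,0,0.45],[60,188,193,0,0,0,0.55],[60,218,223,0,0,0,0.64],[60,234,240,0,0,0,0.69],[60,239,245,0,0,0,0.698],[60,239,245,0,0,0,0.698]]])

```text
clock: 5.45
position: [490.2, -173.9, 113.4]
ee_rot: [0.736, -0.677, -0.001, 0.001]
contact_force: [1.1, 0.8, -3.8]
gripper_width: 64.7
grasp_force: 68.5
```

```bash
python3 - <<'E'
from h import *
s=arm.read_state();print(s['position'].round(1),s['clock'],np.degrees(2*np.arctan2(s['ee_rot'][1],s['ee_rot'][0])-np.pi/2)%360)
out=[]
for n in("scene","top"):
    im=cv2.cvtColor(arm.get_image(n),cv2.COLOR_RGB2BGR);cv2.imwrite(f"pics/{n}2.png",im)
    p=s['position']*[1,1,0]+[0,0,60]
    u,v=proj(n,p)[0].astype(int);print(n,u,v)
    out.append(cv2.resize(im[v-40:v+40,u-40:u+40],(400,400),interpolation=cv2.INTER_CUBIC))
cv2.imwrite("pics/crop2.png",np.clip(np.hstack(out)*1.3,0,255).astype(np.uint8))
E
```

```text
[ 490.2 -173.9  113.4] 5.45 184.74588088687926
scene 294 159
top 403 218
```

View pics/crop2.png

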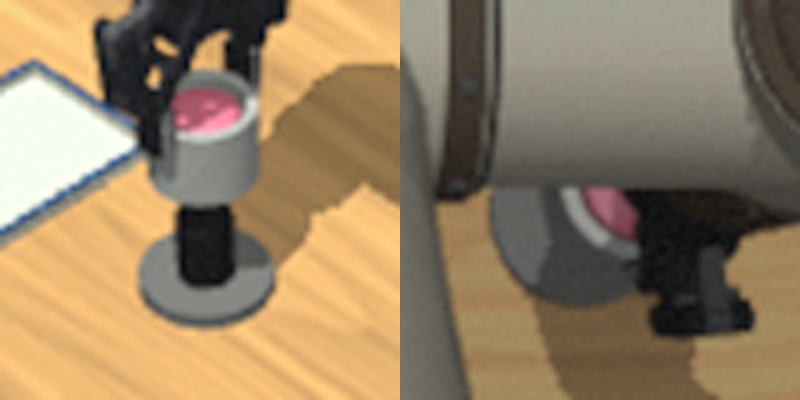

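```bash
python3 - <<'E'
from h import *
im=cv2.imread("pics/scene2.png")
H=hull_of(im,(275,136,312,165),lambda h,s,v:(s<45)&(v>85))
print("obs sleeve",H.min(0),H.max(0))
zb=87.7
def m(x,y):
    a=proj("scene",np.r_[circ(x,y,33,zb),circ(x,y,33,zb+50)]);b=proj("scene",circ(x,y,33,zb));t=proj("scene",circ(x,y,33,zb+50))
    return [a[:,0].min(),a[:,0].max(),b[:,0].min(),b[:,0].max(),b[:,1].max(),t[:,1].min()]
for d in((0,0),(5,0),(0,5)): print(np.round(m(490.2+d[0],-173.9+d[1]),1))
# sleeve lower arc per column: bottom edge of grey (bright wood/black post below)
g=cv2.cvtColor(im,cv2.COLOR_BGR2HSV)
for v in range(146,162,2): print(v,g[v,280:312,1].tolist())
for f in("top2",):
    t=cv2.cvtColor(cv2.imread("pics/top2.png"),cv2.COLOR_BGR2GRAY)
    for v in range(214,230,2): print(v,t[v,388:416].tolist())
for d in((0,0),(5,0),(0,5)):
    c=proj("top",circ(490.2+d[0],-173.9+d[1],33,137.7));print("toprim",c.min(0),c.max(0))
E
```

```text
obs sleeve [284.625 135.625] [304.875 159.375]
[281.9 305.3 282.7 305.3 159.9 132. ]
[280.6 304.1 281.5 304.1 160.7 132.7]
[283.1 306.5 283.9 306.5 160.7 132.7]
146 [19, 23, 54, 29, 10, 32, 9, 3, 4, 9, 12, 12, 10, 10, 11, 13, 11, 10, 9, 10, 10, 8, 6, 9, 10, 73, 120, 128, 126, 126, 124, 127]
148 [34, 86, 21, 20, 12, 21, 5, 0, 4, 9, 7, 9, 10, 7, 7, 10, 7, 10, 10, 10, 8, 11, 8, 9, 9, 45, 110, 126, 125, 125, 122, 126]
150 [15, 23, 30, 30, 15, 11, 4, 7, 3, 8, 9, 9, 9, 7, 7, 7, 10, 12, 10, 8, 10, 11, 6, 6, 6, 44, 110, 129, 126, 124, 124, 125]
152 [89, 125, 134, 115, 15, 10, 7, 10, 10, 8, 9, 9, 11, 9, 10, 10, 5, 10, 7, 7, 8, 8, 11, 9, 6, 44, 109, 130, 124, 126, 126, 125]
154 [131, 131, 130, 111, 24, 8, 5, 6, 9, 10, 7, 9, 7, 10, 12, 10, 7, 10, 7, 10, 8, 8, 8, 9, 9, 78, 125, 124, 124, 126, 124, 126]
156 [130, 128, 127, 131, 105, 32, 10, 9, 7, 9, 7, 9, 10, 10, 7, 10, 7, 10, 10, 10, 10, 5, 8, 14, 84, 123, 128, 124, 127, 124, 123, 126]
158 [127, 129, 130, 130, 130, 128, 108, 78, 38, 9, 7, 7, 9, 7, 9, 9, 9, 7, 7, 15, 28, 58, 102, 122, 129, 124, 126, 127, 125, 124, 127, 125]
160 [130, 130, 129, 13
[... 570 characters left out ...]
, 70, 59, 36, 14, 12, 20, 13, 16]
222 [76, 75, 75, 70, 58, 48, 48, 46, 48, 72, 101, 115, 116, 103, 75, 59, 76, 76, 68, 68, 66, 56, 34, 16, 19, 16, 12, 15]
224 [74, 74, 74, 74, 65, 50, 49, 48, 48, 49, 57, 83, 105, 117, 116, 108, 84, 61, 54, 59, 59, 46, 24, 16, 15, 18, 17, 17]
226 [74, 75, 74, 75, 72, 60, 47, 48, 49, 45, 51, 51, 56, 80, 102, 105, 89, 73, 70, 66, 61, 56, 37, 13, 17, 18, 17, 19]
228 [73, 75, 75, 74, 62, 48, 48, 48, 49, 49, 49, 49, 50, 47, 46, 50, 56, 66, 70, 73, 73, 74, 58, 29, 22, 16, 16, 11]
toprim [394.22638318 197.21615444] [427.5145934  230.49089546]
toprim [394.10209463 194.72684751] [427.36133287 227.94322864]
toprim [391.69555728 197.2689845 ] [425.00099841 230.55153272]
```

>>> servo_tool(rows=[[[60,0,0,10,0,0,0],[60,0,0,22,0,0,0],[60,0,0,29,0,0,0],[60,0,0,32,0,0,0],[60,0,0,35,0,0,0],[60,0,0,38,0,0,0],[60,0,0,41,0,0,0],[60,0,0,41,0,0,0]]])

```text
clock: 6.55
position: [491.2, -173.6, 73.3]
ee_rot: [0.736, -0.677, -0.0, 0.0]
contact_force: [0.1, -0.1, -2.3]
gripper_width: 64.8
grasp_force: 68.5
```

>>> servo_tool(rows=[[[60,0,0,4,0,0,0],[60,0,0,9,0,0,0],[60,0,0,14,0,0,0],[60,0,0,19,0,0,0],[60,0,0,24,0,0,0],[60,0,0,29,0,0,0],[60,0,0,33,0,0,0],[60,0,0,36,0,0,0],[60,0,0,36,0,0,0]]])

```text
clock: 7.68
position: [491.1, -173.6, 37.1]
ee_rot: [0.736, -0.677, -0.0, 0.0]
contact_force: [-0.6, 0.3, -1.8]
gripper_width: 64.6
grasp_force: 68.5
```

>>> servo_tool(rows=[[[60,0,0,0.7,0,0,0],[60,0,0,1.2,0,0,0],[60,0,0,1.6,0,0,0],[60,0,0,1.6,0,0,0]]])

```text
clock: 8.18
position: [491.3, -173.6, 36.0]
ee_rot: [0.736, -0.677, 0.0, -0.0]
contact_force: [-0.6, -0.1, 0.9]
gripper_width: 64.7
grasp_force: 68.8
```

>>> servo_tool(rows=[[[72,0,0,1.6,0,0,0],[85,0,0,1.6,0,0,0],[85,0,0,1.6,0,0,0],[85,0,0,-10,0,0,0],[85,0,0,-30,0,0,0],[85,0,0,-38,0,0,0],[85,0,0,-38,0,0,0]]])

```text
clock: 9.05
position: [491.7, -173.6, 74.6]
ee_rot: [0.736, -0.677, 0.001, -0.001]
contact_force: [-0.4, -0.7, -0.8]
gripper_width: 84.7
grasp_force: 0.0
```

```bash
python3 - <<'E'
from h import *
s=arm.read_state();print(s['position'].round(1),s['clock'],s['contact_force'].round(1))
out=[]
for n in("scene","top"):
    im=cv2.cvtColor(arm.get_image(n),cv2.COLOR_RGB2BGR);cv2.imwrite(f"pics/{n}3.png",im)
    p=s['position']*[1,1,0]+[0,0,60]
    u,v=proj(n,p)[0].astype(int);print(n,u,v)
    out.append(cv2.resize(im[v-40:v+40,u-40:u+40],(400,400),interpolation=cv2.INTER_CUBIC))
cv2.imwrite("pics/crop3.png",np.clip(np.hstack(out)*1.3,0,255).astype(np.uint8))
print(proj("scene",[[491.3,-173.6,z] for z in(10,60,69,102)]).round(1).tolist())
E
```

```text
[ 491.7 -173.6   74.6] 9.05 [-0.4 -0.7 -0.8]
scene 294 160
top 403 217
[[294.6, 172.4], [294.1, 160.0], [294.0, 157.6], [293.7, 149.0]]
```

View pics/crop3.png

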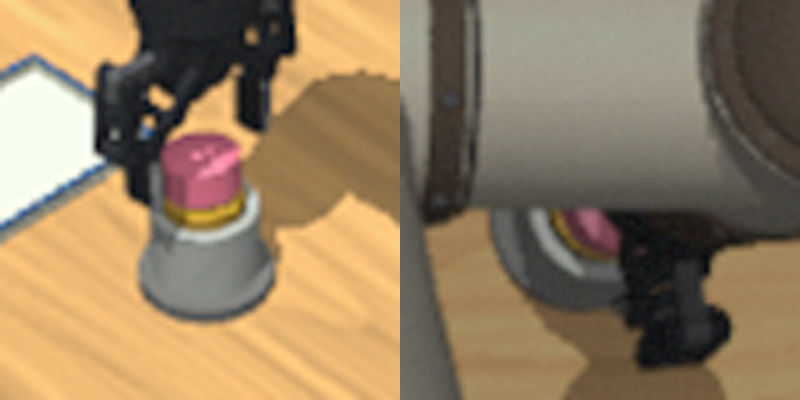

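>>> servo_tool(rows=[[[60,0,0,0,0,0,0],[54,0,0,0,0,0,0],[51,0,0,0,0,0,0],[50,0,0,0,0,0,0],[49,0,0,0,0,0,0],[48.5,0,0,0,0,0,0],[48.2,0,0,0,0,0,0],[48.2,0,0,0,0,0,0]]])

```text
clock: 10.15
position: [491.1, -173.6, 73.7]
ee_rot: [0.736, -0.677, -0.0, 0.0]
contact_force: [-0.1, 0.4, 0.3]
gripper_width: 48.1
grasp_force: 0.1
```

>>> servo_tool(rows=[[[47.9,0,0,0,0,0,0],[47.7,0,0,0,0,0,0],[47.7,0,0,0,0,0,0]]])

```text
clock: 10.52
position: [491.1, -173.6, 73.7]
ee_rot: [0.736, -0.677, -0.0, 0.0]
contact_force: [-1.0, 0.5, -0.3]
gripper_width: 47.7
grasp_force: 1.0
```

>>> servo_tool(rows=[[[47.4,0,0,0,0,0,0],[47.2,0,0,0,0,0,0],[47.2,0,0,0,0,0,0]]])

```text
clock: 10.9
position: [491.2, -173.6, 73.7]
ee_rot: [0.736, -0.677, -0.0, 0.0]
contact_force: [0.0, 0.2, 1.0]
gripper_width: 47.3
grasp_force: 8.4
```

>>> servo_tool(rows=[[[47.0,0,0,0,0,0,0],[47.0,0,0,0,0,0,0],[47.0,0,0,-2,0,0,0],[47.0,0,0,-5,0,0,0],[47.0,0,0,-10,0,0,0],[47.0,0,0,-10,0,0,0]]])

```text
clock: 11.65
position: [491.6, -173.6, 84.3]
ee_rot: [0.736, -0.677, 0.0, -0.0]
contact_force: [0.3, 0.6, -0.9]
gripper_width: 47.2
grasp_force: 12.2
```

```bash
cat > m2.py <<'E'
from h import *
I={n:cv2.imread(f"pics/{n}0.png") for n in("scene","top")}
lil=lambda h,s,v:(h>115)&(h<165)&(s>35)
yel=lambda h,s,v:(h>18)&(h<33)&(s>95)
bm=lambda q:np.r_[circ(*q,24,20),circ(*q,24,39),circ(*q,16,44)]
for n,rl,ry,g in(("top",(270,148,300,178),(300,146,326,174),(339.5,158.5)),("scene",(312,228,338,252),(296,216,317,238),(291,218))):
    c=[]
    for r,f,x0 in((rl,lil,[628,80]),(ry,yel,[630,19])):
        H=hull_of(I[n],r,f);q,e=fit(bm,{n:H},x0);c.append(q);print(n,q,e,cv2.boundingRect(H))
    print(n,"pocket extrap",2*c[1]-c[0],np.linalg.norm(c[1]-c[0]))
t=[cv2.resize(I[n][v-20:v+20,u-20:u+20],(400,400),interpolation=cv2.INTER_CUBIC) for n,u,v in(("scene",291,218),("top",340,159))]
cv2.imwrite("pics/crop4.png",np.clip(np.hstack(t)*1.5,0,255).astype(np.uint8))
E
python3 m2.py
```

```text
top [625.745  80.407] 0.076 (273, 151, 22, 23)
top [631.095  18.823] 0.053 (301, 148, 22, 23)
top pocket extrap [636.445 -42.761] 61.815949042298136
scene [624.943  83.068] 0.05 (315, 229, 19, 20)
scene [629.738  21.173] 0.042 (297, 217, 19, 20)
scene pocket extrap [634.533 -40.722] 62.08045626443156
```

View pics/crop4.png

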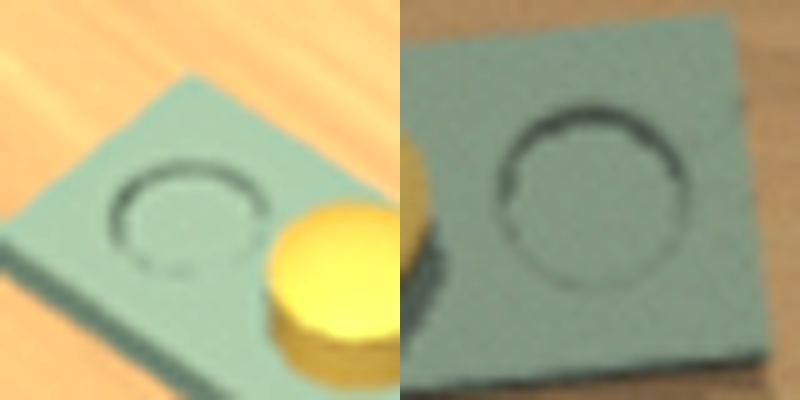

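```bash
python3 -c "
from h import *
print(ray('top',(338.9,158.25),16),ray('scene',(289.4,219.2),16))
q=arm.read_state()['ee_rot'];print(np.degrees(2*np.arctan2(q[1],q[0])-np.pi/2)%360)"
python3 plan.py 491.2 -173.6 84.3 184.8 635.3 -42.5 84.3 184.8
```

```text
[636.09681043 -42.5746752 ] [635.57989674 -39.92612443]
184.81497014074682
[-118.582 -154.565   -0.      -0.   ]
```

```bash
python3 plan.py 491.4 -173.6 84.3 184.8 635.5 -41.2 84.3 184.8
```

```text
[-119.878 -154.674   -0.      -0.   ]
```

>>> servo_tool(rows=[[[47,0,0,-10,0,0,0],[47,-8,-10,-12,0,0,0],[47,-28,-36,-12,0,0,0],[47,-52,-67,-12,0,0,0],[47,-76,-98,-12,0,0,0],[47,-98,-127,-12,0,0,0],[47,-112,-145,0,0,0,0],[47,-119,-153,15,0,0,0],[47,-120,-155,25,0,0,0],[47,-120,-155,25,0,0,0]]])

```text
clock: 12.9
position: [634.0, -41.7, 57.0]
ee_rot: [0.736, -0.677, -0.001, 0.002]
contact_force: [-0.6, -0.2, -0.5]
gripper_width: 47.2
grasp_force: 12.2
```

```bash
python3 - <<'E'
from h import *
s=arm.read_state();print(s['position'].round(1),s['clock'],s['contact_force'].round(1))
out=[]
for n in("scene","top"):
    im=cv2.cvtColor(arm.get_image(n),cv2.COLOR_RGB2BGR);cv2.imwrite(f"pics/{n}4.png",im)
    p=s['position']*[1,1,0]+[0,0,50]
    u,v=proj(n,p)[0].astype(int);print(n,u,v)
    out.append(cv2.resize(im[v-30:v+30,u-30:u+30],(400,400),interpolation=cv2.INTER_CUBIC))
cv2.imwrite("pics/crop5.png",np.clip(np.hstack(out)*1.3,0,255).astype(np.uint8))
z=s['position'][2]+10.3; x,y,_=s['position']
for d in((0,0),(4,0),(0,4)):
    for n in P:
        c=proj(n,np.r_[circ(x+d[0],y+d[1],24,z-11),circ(x+d[0],y+d[1],24,z+11)]);print(n,d,c.min(0).round(1),c.max(0).round(1))
H=hull_of(cv2.imread("pics/scene4.png"),(270,180,312,225),lambda h,s,v:((h>160)|(h<3))&(s>60)&(v>80))
print(H.min(0),H.max(0))
E
```

```text
[634.  -41.7  57. ] 12.9 [-0.6 -0.2 -0.5]
scene 288 210
top 339 155
scene (0, 0) [279.4 196.2] [297.8 215.1]
top (0, 0) [328.5 141.1] [351.2 165.3]
scene (4, 0) [278.2 197. ] [296.7 215.9]
top (4, 0) [328.4 139.3] [351.2 163.5]
scene (0, 4) [280.4 197. ] [298.9 215.9]
top (0, 4) [326.7 141.2] [349.4 165.4]
[284.625 196.875] [297.375 214.625]
```

View pics/crop5.png

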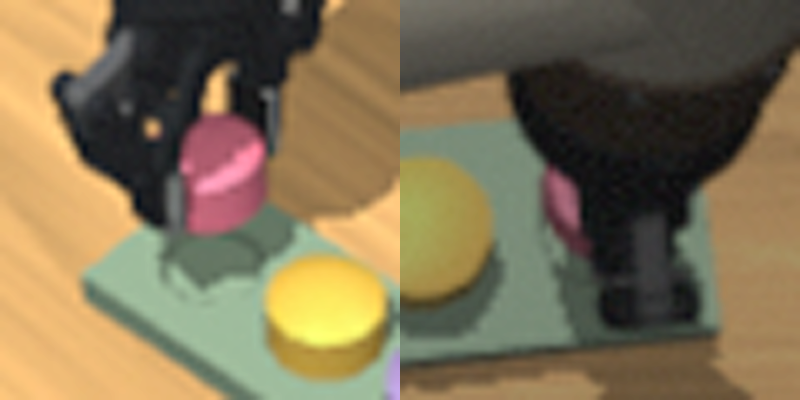

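```bash
python3 - <<'E'
from h import *
im=cv2.imread("pics/top4.png")
hs=cv2.cvtColor(im,cv2.COLOR_BGR2HSV)
for v in range(148,166,2): print(v,[f"{h}/{s}" for h,s,_ in hs[v,325:338]])
for zz in(56.3,78.3):
    c=proj("top",circ(634,-41.7,24,zz)); 
    for v in range(150,166,2):
        k=c[np.abs(c[:,1]-v)<1.2]; print(zz,v,k[:,0].min().round(1) if len(k) else None)
E
```

```text
148 ['58/36', '60/35', '58/35', '58/34', '60/33', '60/35', '90/16', '120/17', '20/55', '110/48', '60/13', '120/55', '135/68']
150 ['56/37', '60/35', '58/35', '56/35', '56/38', '30/26', '173/105', '171/88', '132/55', '90/51', '120/40', '150/15', '165/32']
152 ['58/37', '58/35', '60/35', '56/38', '48/27', '2/54', '172/104', '172/102', '172/98', '171/98', '170/74', '15/32', '120/17']
154 ['60/34', '58/35', '58/38', '56/37', '50/32', '4/53', '173/106', '173/101', '172/97', '172/96', '172/92', '30/15', '75/28']
156 ['58/35', '54/38', '54/37', '55/40', '55/34', '14/40', '173/110', '173/104', '172/96', '172/92', '172/93', '70/43', '84/61']
158 ['58/35', '60/35', '60/35', '56/39', '58/34', '50/30', '12/47', '173/117', '173/109', '173/98', '173/93', '171/58', '96/58']
160 ['56/35', '60/33', '56/35', '58/36', '60/33', '58/36', '53/31', '16/36', '177/83', '174/109', '173/102', '174/89', '173/41']
162 ['58/36', '56/35', '58/37', '58/35', '58/35', '60/34', '58/33', '58/35', '53/33', '3/46', '174/82', '174/106', '174/85']
164 ['56/36', '56/37', '55/39', '60/33', '58/35', '58/33', '58/35', '58/37', '55/38', '57/39', '60/34', '53/36', '45/12']
56.3 150 329.2
56.3 152 328.8
56.3 154 328.5
56.3 156 328.5
56.3 158 328.9
56.3 160 329.4
56.3 162 330.9
56.3 164 333.0
78.3 150 328.8
78.3 152 328.8
78.3 154 328.9
78.3 156 329.2
78.3 158 330.4
78.3 160 332.3
78.3 162 334.7
78.3 164 338.9
```

>>> servo_tool(rows=[[[47,-1.2,0,5,0,0,0],[47,-1.2,0,13,0,0,0],[47,-1.2,0,21,0,0,0],[47,-1.2,0,28,0,0,0],[47,-1.2,0,32,0,0,0],[47,-1.2,0,34,0,0,0],[47,-1.2,0,35,0,0,0],[47,-1.2,0,35,0,0,0]]])

```text
clock: 14.0
position: [635.6, -39.8, 23.9]
ee_rot: [0.736, -0.677, 0.0, -0.0]
contact_force: [-0.8, 0.8, -0.8]
gripper_width: 47.6
grasp_force: 12.2
```

>>> servo_tool(rows=[[[47,0,0.3,1,0,0,0],[47,0,0.3,2,0,0,0],[47,0,0.3,3,0,0,0],[47,0,0.3,3.7,0,0,0],[47,0,0.3,3.7,0,0,0]]])

```text
clock: 14.62
position: [635.1, -39.8, 19.9]
ee_rot: [0.736, -0.677, -0.0, 0.0]
contact_force: [-0.5, 0.1, -1.0]
gripper_width: 47.3
grasp_force: 12.2
```

>>> servo_tool(rows=[[[47,0,0,0.5,0,0,0],[47,0,0,1,0,0,0],[47,0,0,1.3,0,0,0],[47,0,0,1.3,0,0,0]]])

```text
clock: 15.12
position: [635.3, -39.8, 19.1]
ee_rot: [0.736, -0.677, 0.0, -0.0]
contact_force: [-0.4, 0.7, 1.7]
gripper_width: 47.4
grasp_force: 12.4
```

```bash
python3 - <<'E'
from h import *
z=[]
for i in range(6):
    s=arm.read_state();z.append(np.r_[s['position'],s['contact_force']]);im=arm.get_image("scene")
print(np.array(z).round(1))
cv2.imwrite("pics/s5.png",cv2.cvtColor(im,cv2.COLOR_RGB2BGR))
H=hull_of(cv2.imread("pics/s5.png"),(270,190,312,235),lambda h,s,v:((h>160)|(h<3))&(s>60)&(v>80))
print(H.min(0),H.max(0))
for p in((635.2,-40.3),(635.2,-39.8)):
    c=proj("scene",np.r_[circ(*p,24,17),circ(*p,24,39)]);print(c.min(0).round(1),c.max(0).round(1))
E
```

```text
[[ 6.353e+02 -3.980e+01  1.910e+01 -4.000e-01  7.000e-01  1.700e+00]
 [ 6.353e+02 -3.980e+01  1.910e+01 -1.500e+00  9.000e-01  2.900e+00]
 [ 6.353e+02 -3.980e+01  1.900e+01 -7.000e-01 -3.000e-01  2.600e+00]
 [ 6.353e+02 -3.980e+01  1.900e+01 -8.000e-01  9.000e-01  2.900e+00]
 [ 6.353e+02 -3.980e+01  1.900e+01 -6.000e-01  7.000e-01  3.300e+00]
 [ 6.353e+02 -3.980e+01  1.900e+01 -1.100e+00  9.000e-01  3.600e+00]]
[285.375 206.875] [297.875 224.625]
[280.2 206.9] [298.2 225.5]
[280.3 207. ] [298.3 225.6]
```

>>> servo_tool(rows=[[[47,0.3,0.7,0,0,0,0],[47,0.5,1.3,0,0,0,0],[47,0.5,1.3,0,0,0,0],[47,0.5,1.3,0,0,0,0]]])

```text
clock: 15.92
position: [635.0, -40.1, 19.1]
ee_rot: [0.736, -0.677, 0.001, -0.001]
contact_force: [2.6, 3.3, 3.4]
gripper_width: 47.3
grasp_force: 12.4
```

```bash
cat > rd.py <<'E'
from bench import arm
import numpy as np
z=[]
for i in range(5):
    arm.get_image("top");s=arm.read_state();z.append(np.r_[s['position'],s['contact_force'],s['grasp_force'],s['gripper_width']])
print(np.mean(z,0).round(2),s['clock'])
E
python3 rd.py
```

```text
[634.96 -40.08  19.13   2.66   3.37   3.54  12.47  47.11] 16.175
```

>>> servo_tool(rows=[[[47,-0.5,-1.3,0,0,0,0],[47,-0.5,-1.3,0,0,0,0],[47.6,-0.5,-1.3,0,0,0,0],[48.2,-0.5,-1.3,0,0,0,0],[49,-0.5,-1.3,0,0,0,0],[51,-0.5,-1.3,0,0,0,0],[56,-0.5,-1.3,0,0,0,0],[64,-0.5,-1.3,0,0,0,0],[64,-0.5,-1.3,0,0,0,0]]])

```text
clock: 17.3
position: [635.1, -39.8, 18.7]
ee_rot: [0.736, -0.677, -0.0, 0.0]
contact_force: [-0.6, -0.3, 0.4]
gripper_width: 64.3
grasp_force: 0.0
```

```bash
python3 - <<'E'
from h import *
s=arm.read_state();print(s['position'].round(1),s['contact_force'].round(1),s['gripper_width'])
im=cv2.cvtColor(arm.get_image("scene"),cv2.COLOR_RGB2BGR);cv2.imwrite("pics/s6.png",im)
H=hull_of(im,(270,190,312,235),lambda h,s,v:((h>160)|(h<3))&(s>60)&(v>80));print(H.min(0),H.max(0))
E
```

```text
[635.1 -39.8  18.7] [-0.6 -0.3  0.4] 64.31722766168058
[283.625 206.625] [298.375 224.625]
```

>>> servo_tool(rows=[[[64,0,0,-6,0,0,0],[64,0,0,-25,0,0,0],[64,0,0,-60,0,0,0],[64,20,26,-80,0,0,0],[64,48,61,-80,0,0,0],[64,76,97,-80,0,0,0],[64,100,128,-80,0,0,0],[64,116,148,-80,0,0,0],[64,121,155,-80,0,0,0],[64,121,155,-80,0,0,0]]])

```text
clock: 18.6
position: [491.5, -173.5, 99.0]
ee_rot: [0.736, -0.677, 0.0, -0.0]
contact_force: [0.4, -0.4, 0.4]
gripper_width: 64.1
grasp_force: 0.0
```

```bash
python3 - <<'E'
from h import *
s=arm.read_state();print(s['position'].round(1),s['contact_force'].round(1),s['clock'])
I=[]
for n in("scene","top"):
    im=cv2.cvtColor(arm.get_image(n),cv2.COLOR_RGB2BGR);cv2.imwrite(f"pics/{n}7.png",im);I.append(im)
pk=lambda h,s,v:((h>160)|(h<3))&(s>60)&(v>80)
bm=lambda q:np.r_[circ(*q,24,20),circ(*q,24,39),circ(*q,16,44)]
for im,n,r in((I[0],"scene",(270,195,312,235)),(I[1],"top",(320,138,358,178))):
    H=hull_of(im,r,pk);print(n,fit(bm,{n:H},[635,-41]),H.min(0),H.max(0))
c=lambda im,u,v:cv2.resize(im[v-30:v+30,u-30:u+30],(400,400),interpolation=cv2.INTER_CUBIC)
cv2.imwrite("pics/crop7.png",np.clip(np.hstack([c(I[0],295,200),c(I[0],294,155)])*1.3,0,255).astype(np.uint8))
E
```

```text
[ 491.5 -173.5   99. ] [ 0.4 -0.4  0.4] 18.6
scene (array([634.054, -40.155]), np.float64(0.027)) [280.625 206.625] [298.375 224.625]
top (array([640.188, -43.169]), np.float64(0.933)) [328.625 145.875] [349.875 157.875]
```

View pics/crop7.png

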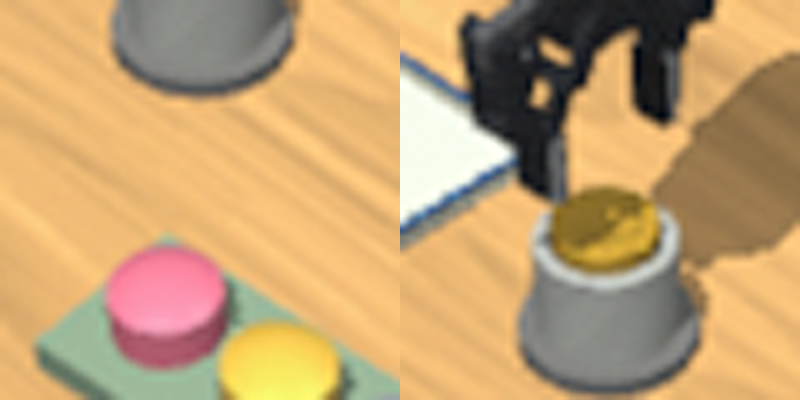

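>>> servo_tool(rows=[[[57,0,0,8,0,0,0],[57,0,0,18,0,0,0],[57,0,0,27,0,0,0],[57,0,0,32,0,0,0],[57,0,0,34,0,0,0],[57,0,0,36,0,0,0],[57,0,0,37,0,0,0],[57,0,0,37,0,0,0]]])

```text
clock: 19.7
position: [491.0, -173.5, 61.8]
ee_rot: [0.736, -0.677, 0.0, -0.0]
contact_force: [0.1, 0.6, 0.2]
gripper_width: 56.9
grasp_force: 0.0
```

```bash
python3 rd.py
```

```text
[ 4.9097e+02 -1.7345e+02  6.1880e+01  1.0000e-01 -5.0000e-02 -5.0000e-02
  0.0000e+00  5.7090e+01] 19.95
```

>>> servo_tool(rows=[[[57,0,0,0.7,0,0,0],[57,0,0,1.4,0,0,0],[57,0,0,2,0,0,0],[57,0,0,2,0,0,0]]])

```text
clock: 20.45
position: [490.8, -173.4, 59.6]
ee_rot: [0.736, -0.677, -0.0, 0.0]
contact_force: [-0.3, -0.5, 0.0]
gripper_width: 56.9
grasp_force: 0.0
```

>>> servo_tool(rows=[[[57,0,0,0.7,0,0,0],[57,0,0,1.4,0,0,0],[57,0,0,2,0,0,0],[57,0,0,2,0,0,0]]])

```text
clock: 20.95
position: [490.8, -173.4, 57.6]
ee_rot: [0.736, -0.677, -0.0, 0.0]
contact_force: [1.1, 0.1, -0.6]
gripper_width: 56.8
grasp_force: 0.0
```

>>> servo_tool(rows=[[[57,0,0,-2,0,0,0],[54,0,0,-2,0,0,0],[51,0,0,-2,0,0,0],[49,0,0,-2,0,0,0],[47,0,0,-2,0,0,0],[45,0,0,-2,0,0,0],[45,0,0,-2,0,0,0],[45,0,0,-2,0,0,0]]])

```text
clock: 21.95
position: [491.0, -173.4, 60.6]
ee_rot: [0.736, -0.677, 0.0, -0.0]
contact_force: [-2.3, 1.2, 8.0]
gripper_width: 45.9
grasp_force: 57.2
```

```bash
python3 - <<'E'
from h import *
im=cv2.cvtColor(arm.get_image("scene"),cv2.COLOR_RGB2BGR);cv2.imwrite("pics/s8.png",im)
cv2.imwrite("pics/crop8.png",np.clip(cv2.resize(im[130:185,259:329],(700,550),interpolation=cv2.INTER_CUBIC)*1.5,0,255).astype(np.uint8))
E
```

```text
(no output)
```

View pics/crop8.png

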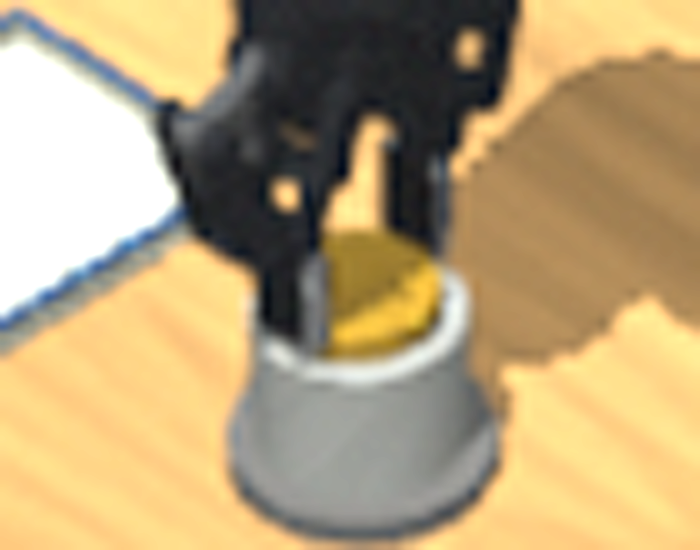

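The crop shows both fingers on the brass base's sides, with their tips at the sleeve rim (about u 291 and v 163 in the full picture). Next is a slow lift while I watch the force.

>>> servo_tool(rows=[[[45,0,0,-3,0,0,0],[45,0,0,-5,0,0,0],[45,0,0,-8,0,0,0],[45,0,0,-12,0,0,0],[45,0,0,-12,0,0,0]]])

```text
clock: 22.62
position: [491.2, -173.4, 72.1]
ee_rot: [0.736, -0.677, 0.0, -0.0]
contact_force: [0.1, 0.4, -1.0]
gripper_width: 46.4
grasp_force: 56.8
```

```bash
python3 rd.py; python3 - <<'E'
from h import *
I={n:cv2.cvtColor(arm.get_image(n),cv2.COLOR_RGB2BGR) for n in("scene","top")}
im=I["scene"];cv2.imwrite("pics/s9.png",im)
for nm,f in(("s8",cv2.imread("pics/s8.png")),("s9",im)):
    H=hull_of(f,(275,140,315,172),lambda h,s,v:(h>15)&(h<32)&(s>150));print(nm,"brass",H.min(0),H.max(0))
    H=hull_of(f,(275,140,315,192),lambda h,s,v:(s<60)&(v>85));print(nm,"sleeve",H.min(0),H.max(0))
E
```

```text
[ 4.9084e+02 -1.7341e+02  7.1710e+01 -1.4000e-01  2.2000e-01 -5.5000e-01
  5.6780e+01  4.6120e+01] 22.875
s8 brass [291.125 152.625] [302.125 164.875]
s8 sleeve [281.375 157.125] [308.125 181.875]
s9 brass [291.125 149.625] [302.625 163.375]
s9 sleeve [281.375 157.125] [308.125 181.875]
```

```bash
python3 plan.py 491 -173.4 71.7 184.8 483 -348.6 50 94.8
```

```text
[173.916  22.632  21.7     1.571]
```

>>> servo_tool(rows=[[[45,0,0,-10,0,0,0],[45,10,1,-12,0,0,0.1],[45,32,4,-12,0,0,0.28],[45,60,8,-12,0,0,0.46],[45,90,12,-10,0,0,0.64],[45,120,16,0,0,0,0.82],[45,145,19,10,0,0,1.0],[45,163,22,18,0,0,1.18],[45,172,23,21.7,0,0,1.36],[45,174,23,21.7,0,0,1.5]]])

```text
clock: 24.22
position: [482.4, -349.5, 50.1]
ee_rot: [-0.074, 0.997, -0.0, -0.0]
contact_force: [0.6, 1.6, -0.5]
gripper_width: 45.9
grasp_force: 56.8
```

>>> servo_tool(rows=[[[45,0,0,5,0,0,0.07],[45,0,0,15,0,0,0.07],[45,0,0,25,0,0,0.07],[45,0,0,33,0,0,0.07],[45,0,0,37,0,0,0.07],[45,0,0,39,0,0,0.07],[45,0,0,39,0,0,0.07]]])

```text
clock: 25.1
position: [482.6, -348.8, 11.0]
ee_rot: [-0.042, 0.999, -0.0, 0.0]
contact_force: [-0.3, 0.0, -0.1]
gripper_width: 46.0
grasp_force: 56.8
```

```bash
python3 rd.py
```

```text
[ 4.8274e+02 -3.4881e+02  1.1280e+01  5.0000e-02 -1.5000e-01 -4.3000e-01
  5.6820e+01  4.6030e+01] 25.35
```

>>> servo_tool(rows=[[[45,0,0,1,0,0,0],[45,0,0,2,0,0,0],[45,0,0,3,0,0,0],[45,0,0,3.6,0,0,0],[45,0,0,3.6,0,0,0]]])

```text
clock: 25.98
position: [482.5, -348.7, 7.3]
ee_rot: [-0.042, 0.999, 0.0, -0.0]
contact_force: [-0.6, -0.3, -0.2]
gripper_width: 46.3
grasp_force: 56.8
```

```bash
python3 rd.py
```

```text
[ 4.8258e+02 -3.4875e+02  7.4200e+00  1.0000e-01 -2.8000e-01 -2.7000e-01
  5.6820e+01  4.6090e+01] 26.225
```

>>> servo_tool(rows=[[[45,0,0,0.5,0,0,0],[45,0,0,1,0,0,0],[45,0,0,1.3,0,0,0],[45,0,0,1.3,0,0,0]]])

```text
clock: 26.72
position: [482.6, -348.7, 6.6]
ee_rot: [-0.042, 0.999, -0.0, 0.0]
contact_force: [-1.5, 1.7, 4.5]
gripper_width: 46.3
grasp_force: 57.6
```

```bash
python3 rd.py
```

```text
[ 482.59 -348.75    6.6    -1.37    1.5     5.48   57.71   46.16] 26.975
```

>>> servo_tool(rows=[[[47,0,0,1.0,0,0,0],[49,0,0,0.8,0,0,0],[51,0,0,0.8,0,0,0],[55,0,0,0.8,0,0,0],[60,0,0,0.8,0,0,0],[60,0,0,0.8,0,0,0],[60,0,0,-10,0,0,0],[60,0,0,-40,0,0,0],[60,0,0,-90,0,0,0],[60,0,0,-140,0,0,0]]])

```text
clock: 28.22
position: [482.4, -348.7, 148.3]
ee_rot: [-0.042, 0.999, -0.0, 0.0]
contact_force: [0.6, -0.2, 0.1]
gripper_width: 60.0
grasp_force: 0.0
```

>>> servo_tool(rows=[[[60,100,0,-40,0,0,0],[60,100,0,-60,0,0,0],[60,100,0,-60,0,0,0],[60,100,0,-60,0,0,0]]])

```text
clock: 28.72
position: [382.9, -357.2, 206.7]
ee_rot: [-0.042, 0.999, -0.0, 0.001]
contact_force: [-0.5, -0.6, 0.4]
gripper_width: 59.9
grasp_force: 0.0
```

```bash
python3 rd.py; python3 - <<'E'
from h import *
I={n:cv2.cvtColor(arm.get_image(n),cv2.COLOR_RGB2BGR) for n in("scene","top")}
for n in I: cv2.imwrite(f"pics/{n}10.png",I[n])
br=lambda h,s,v:(h>15)&(h<32)&(s>120)
for n,(u,v) in {n:proj(n,[483,-348.6,15])[0].astype(int) for n in I}.items():
    print(n,u,v)
    try:
        H=hull_of(I[n],(u-20,v-18,u+20,v+18),br);print(n,"base",fit(lambda q:np.r_[circ(*q,25,3),circ(*q,25,15)],{n:H},[483,-348.6]),H.min(0),H.max(0))
    except Exception as e: print(e)
H=hull_of(I["scene"],(275,140,315,192),lambda h,s,v:(s<60));print("sleeve",H.min(0),H.max(0))
for n,r in(("scene",(270,195,312,235)),("top",(320,138,358,178))):
    H=hull_of(I[n],r,lambda h,s,v:((h>160)|(h<3))&(s>60)&(v>80));print("bomb",n,fit(lambda q:np.r_[circ(*q,24,20),circ(*q,24,39),circ(*q,16,44)],{n:H},[635,-41]))
E
```

```text
[ 3.8318e+02 -3.5691e+02  2.0527e+02  1.0000e-02  1.3000e-01 -1.4000e-01
  0.0000e+00  5.9960e+01] 28.975
scene 259 144
scene base (array([ 476.771, -425.005]), np.float64(0.75)) [238.625 125.625] [278.375 140.875]
top 477 222
top base (array([ 495.711, -327.31 ]), np.float64(85.705)) [467.625 225.375] [469.625 228.125]
sleeve [281.375 153.375] [308.125 183.625]
bomb scene (array([634.11, -40.08]), np.float64(0.028))
bomb top (array([638.014, -43.165]), np.float64(0.144))
```

```bash
python3 - <<'E'
from h import *
im=cv2.imread("pics/scene10.png")
m=lambda q:np.r_[circ(*q,25,3),circ(*q,25,15)]
for lo in(60,110):
    H=hull_of(im,(246,135,272,155),lambda h,s,v:(h>10)&(h<35)&(s>lo));print(fit(m,{"scene":H},[483,-348.6]),H.min(0),H.max(0))
c=proj("scene",m((481,-348.6)));print(c.min(0),c.max(0))
h=cv2.cvtColor(im,cv2.COLOR_BGR2HSV)
for v in range(134,156,2): print(v,h[v,244:276,1].tolist())
E
```

```text
(array([ 481.708, -350.111]), np.float64(0.077)) [251.875 139.625] [267.375 151.625]
(array([ 480.192, -352.282]), np.float64(0.214)) [252.375 140.125] [266.875 151.125]
[252.24097405 139.35607271] [267.96291006 151.87297098]
134 [128, 127, 128, 129, 130, 132, 132, 134, 121, 84, 13, 69, 61, 24, 24, 20, 19, 19, 25, 23, 31, 91, 32, 91, 125, 128, 128, 127, 129, 130, 129, 127]
136 [129, 130, 131, 132, 122, 93, 49, 75, 88, 16, 26, 20, 16, 17, 16, 16, 15, 15, 16, 15, 18, 19, 25, 26, 87, 29, 82, 122, 127, 125, 127, 129]
138 [135, 118, 56, 96, 90, 30, 20, 26, 19, 18, 16, 16, 15, 16, 16, 13, 13, 15, 15, 15, 15, 15, 17, 18, 23, 23, 27, 89, 29, 87, 120, 129]
140 [75, 84, 14, 28, 20, 19, 17, 16, 15, 13, 12, 19, 31, 52, 92, 113, 113, 89, 72, 52, 31, 18, 13, 15, 15, 15, 18, 22, 25, 22, 87, 24]
142 [23, 21, 18, 14, 16, 16, 16, 13, 18, 60, 147, 197, 192, 187, 189, 186, 186, 185, 187, 189, 194, 170, 95, 23, 13, 15, 16, 15, 15, 18, 23, 25]
144 [16, 16, 15, 16, 15, 16, 16, 15, 65, 200, 188, 184, 186, 185, 181, 185, 185, 183, 184, 184, 185, 185, 197, 89, 18, 15, 15, 15, 16, 16, 16, 15]
146 [16, 16, 16, 15, 16, 15, 16, 15, 68, 195, 186, 182, 183, 183, 182, 182, 186, 186, 184, 181, 182, 187, 190, 113, 17, 15, 16, 15, 16, 16, 17, 15]
148 [16, 15, 16, 14, 16, 15, 16, 15, 20, 149, 194, 186, 183, 182, 182, 186, 184, 185, 182, 183, 184, 180, 180, 28, 16, 15, 16, 16, 15, 16, 16, 16]
150 [15, 15, 16, 16, 15, 15, 16, 15, 16, 19, 65, 177, 191, 189, 187, 189, 189, 186, 188, 193, 118, 45, 18, 14, 15, 15, 16, 15, 15, 17, 16, 13]
152 [16, 16, 15, 15, 15, 16, 15, 16, 15, 16, 15, 13, 18, 27, 38, 37, 41, 37, 26, 16, 13, 15, 15, 16, 16, 16, 16, 18, 13, 12, 35, 105]
154 [14, 16, 15, 16, 16, 16, 15, 15, 16, 16, 15, 15, 16, 15, 16, 16, 15, 13, 16, 16, 16, 16, 15, 16, 17, 12, 25, 133, 131, 43, 21, 38]
```

The base lies flat at about (482, -350), a good match for the spot in the free half. The bomb and sleeve haven't moved since they were placed.

```bash
python3 -c "
from bench import arm
print(arm.job_done())"
```

```text
the job is handed in; nothing more can be done
None
```

The job is handed in at about 29 s: the pink bomb stands upright in the empty pocket, the base lies flat in the free half of the rinse tray, dish up as it was lifted, and the sleeve is fully down on the stand; the handover call returned no verdict.

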